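# Slide two pepper mills home into the stock crate

## Robot

A 7-joint arm with a two-finger parallel gripper is mounted at the origin on the work surface. World frame = base frame: x ahead of the robot, y to its left, z up, the work surface at z = 0. Lengths are in m, angles in degrees, forces in N, time in s.
With the tool pointing down it reaches from about 0.4 to 0.85 m from the base axis. Payload 4.5 kg.
Tool frame: the origin (TCP) lies at the very end of the fingers, on their centre line; the grasp point (between the pads) lies 19 mm behind it; z points along the fingers, y is the line along which they close (so a half turn about z gives the same grasp; the last joint's range is limited). The gripper opens to 88 mm and grips with 3 to 60 N. Pads are 18 mm wide; open, the fingers measure 123 mm over their backs; the gripper's body (75 mm by 187 mm) begins 45 mm behind the grasp point.
Start: joints at [76.822, 39.483, -11.15, 89.685, 9.013, 51.709, -12.324], TCP at [0.163, -0.603, 0.239] pointing down, gripper open.
Joint ranges: [-172.22, 172.22], [-26.19, 119.32], [-84.43, 86.54], [7.71, 146.69], [-57.33, 237.33], [2.42, 119.75], [-152.13, 152.13]. Speed limits (degrees/s): [147.25, 147.25, 180, 180, 180, 180, 180].

## Interface

Orientations are given as a 3x3 rotation matrix whose columns are the frame's x, y, z axes.
In Python, from bench import sense, viewer, order gives the robot as it stands. The module is installed in compiled form; this text tells all that it offers.
- The arm moves only by the tool play_rows, never from a script. Its argument "targets" is one flat list of numbers, 7 for each row, row after row: the shift along the tool's x, y, z in units of 0.5 m (1.0 is 0.5 m), then the turn, a rotation vector about the tool's x, y, z in units of 180 degrees (1.0 is 180 degrees), then the closure, from 0 (fully open) to 1 (shut). A call has exactly 8 rows; each row is the pose to reach, as a shift and turn from the pose commanded when the call began, along the tool's axes at that moment, turning the shorter way round; what a row does not reach only later rows make up. A row lasts 1/12 s, in which the tool goes at most 41.7 mm and 7.16 degrees, less where a joint would pass 70% of its speed; a pose out of reach is approached as far as the arm can. A call with a number of a shift or a turn outside -1 to 1 is refused whole. A call with a gripper value outside its range is refused whole. The fingers move at their own pace and stop on an object; "force" is the grip in N (left out, the last holds). Time passes only in rows, so rows that repeat a pose let the fingers close, or fill a call up. It gives the time, the measured TCP pose, the force, the opening and the grip force at its end, in the units of the state.
- sense(): the state, without advancing time (a new reading comes with each control period).
- viewer.snapshot(name): name is "side" or "top"; returns the picture (384x512x3 uint8, red, green, blue); there is no depth.
- viewer.camera_info(name): a dict with "fx", "fy", "cx", "cy" (pixels), "dist_coeffs" ([k1, k2, p1, p2, k3] as OpenCV has them; the pictures are not rectified), "pose" (4x4, takes a point from camera to world coordinates). Camera axes: x right, y up, looking along -z (the intrinsics and any distortion apply to the point x, -y, -z); pixel columns grow to the right and rows downward; lengths in m; the calibration is good to about 2 mm. A picture is of the moment at which its call begins. camera_info takes no time and is no camera call.
- order.finish_job(): hands the job in; it is judged then, once.
The state is a dict: "time": time; "joint_positions": joint angles; "dq": joint speeds; "joint_efforts": joint torques, N m; "tool_pos": TCP position; "tool_rot": TCP orientation; "wrist_force": force on the tool from outside, world axes, zero at the start; "moment": the same for the moment, N m; "gripper_width": finger opening in m; "grip_force": force on a finger pad.
Only numpy, scipy, OpenCV 4.12 (cv2) and the standard library are available. Lean on these libraries where they do the work, as an engineer would, in place of code of your own. Each camera call takes 0.05 s, during which the arm holds its last target. There are 200 camera calls.

## Task

Restock the two black pepper mills: slide them upright over the zinc, without lifting or tipping them, into the two empty cells of the wooden crate, one mill to a cell. Push each one in under the hood until it has pushed the sprung plate at the back of its cell fully in, feeling for the stop and not ramming it, then let go so that it stays there. Leave everything else where it is.

Things in the scene. Friction and masses are not known exactly. Their poses are not given: they have to be found in the camera images.
- mill_a: Squat black turned wooden pepper mill, standing: foot dia 54 mm (straight up to 26 mm), waist dia 42 mm at 34 mm, head dia 50 mm up to 50 mm, small steel nut on top, 62 mm tall in all, about 0.2 kg. The two mills are alike. Origin: centre of its underside; z up.
- mill_b: Squat black turned wooden pepper mill, standing: foot dia 54 mm (straight up to 26 mm), waist dia 42 mm at 34 mm, head dia 50 mm up to 50 mm, small steel nut on top, 62 mm tall in all, about 0.2 kg. The two mills are alike. Origin: centre of its underside; z up.
- crate: Fixed wooden crate without a floor: four cells side by side, open to the robot. Origin: middle of the mouth line (front ends of the walls), on the zinc; x into the cells, y along the row, z up. 294 mm wide, 146 deep; cells 66 wide inside, walls 6 thick, 40 high; from 48 mm behind the mouth line a flat steel hood covers the cells, underside 70, top 73 mm above the zinc.
- mouth0 (a point): Middle of the mouth of cell 0 of the crate, on the zinc, on the mouth line (cell 0 is at the crate's -y end, 3 at its +y end; 72 mm apart). Two of the four cells are empty, two hold a tin.
- mouth1 (a point): Middle of the mouth of cell 1 of the crate, on the zinc, on the mouth line (cell 0 is at the crate's -y end, 3 at its +y end; 72 mm apart). Two of the four cells are empty, two hold a tin.
- mouth2 (a point): Middle of the mouth of cell 2 of the crate, on the zinc, on the mouth line (cell 0 is at the crate's -y end, 3 at its +y end; 72 mm apart). Two of the four cells are empty, two hold a tin.
- mouth3 (a point): Middle of the mouth of cell 3 of the crate, on the zinc, on the mouth line (cell 0 is at the crate's -y end, 3 at its +y end; 72 mm apart). Two of the four cells are empty, two hold a tin.
- plate_a (a joint): One of the two sprung plates, each at the back of one empty cell, set back under the hood: 0 untouched, 0.008 m fully in (hard stop). Spring under 0.3 N: a standing mill holds it in. Plate 46 mm wide, 3 to 39 mm above the zinc. Its depth differs per cell and is not known: fully in, its face is 67 to 107 mm behind the mouth line.
- plate_b (a joint): One of the two sprung plates, each at the back of one empty cell, set back under the hood: 0 untouched, 0.008 m fully in (hard stop). Spring under 0.3 N: a standing mill holds it in. Plate 46 mm wide, 3 to 39 mm above the zinc. Its depth differs per cell and is not known: fully in, its face is 67 to 107 mm behind the mouth line.
- tin_a: Steel nut tin, dia 57 mm at the lid, 56 mm tall, standing in one cell of the crate, which is taken by it. Origin: centre of its underside. Leave it.
- tin_b: Steel nut tin, dia 57 mm at the lid, 56 mm tall, standing in one cell of the crate, which is taken by it. Origin: centre of its underside. Leave it.
- stopper: Stainless wine stopper standing on its wide end, dia 38 mm, 52 mm tall. Origin: centre of its underside. Leave it.
- shaker: Matte gold cocktail shaker, dia 86 mm, 200 mm tall, standing. Origin: centre of its underside. Leave it.
- corkscrew: Red plastic T-handled corkscrew lying flat: handle 95 mm along its y, screw 66 mm long along its +x, 16 mm high. Origin: under the middle of the handle. Leave it.
- tonic: Miniature green glass bottle, dia 44 mm, 100 mm tall, standing behind the crate. Origin: centre of its underside. Leave it.
- cup: White cup, rim dia 76 mm, 90 mm tall. Origin: centre of its underside. Leave it.
Mind the look-alikes: they are no part of the job. Leave any purple look-alike of the mill_a alone. What is shaped like the mill_b but purple is not meant.

How it is judged:
By the outcome, as a careful person would: the job done as asked, in the order asked, and still so for the second after the job is handed in, with the robot touching nothing.
It also fails if it takes over 64 s, if anything falls off the work surface, if the arm or the gripper's body presses on something with over 40 N, if the wrist force passes 120 N, or if a joint passes its speed limit or range.

## Working session

There is one attempt and no reset: what is moved stays moved. The work goes in short steps, Python scripts to look and compute and a tool call to move; the robot and the scene stay as the last step left them, time stands still between calls to the robot, and variables do not carry over. Pictures are saved under pics/ and viewed, at most 10 in all, crops included, and the job is handed in when it is done.

Besides the shell and the picture viewer there is one more tool, called after "Request:" as name(argument=value, ...) on one line, values as JSON. play_rows: Moves the arm, as the interface text tells. Shifts and turns lie within -1 to 1; 1 stands for 0.5 m of shift or 180 degrees of turn. Its arguments: {"type":"object","properties":{"targets":{"type":"array","items":{"type":"number","minimum":-1,"maximum":1}},"force":{"type":"number"}},"required":["targets"]}

```bash
mkdir -p pics
python3 - <<'E'
from bench import sense, viewer
import cv2
s=sense(); print(s['time'],s['tool_pos'],s['tool_rot'],s['gripper_width'])
for n in('top','side'):
    print(n,viewer.camera_info(n))
    im=viewer.snapshot(n); cv2.imwrite(f'pics/{n}0.png',im[:,:,::-1])
E
```

```text
0.0 [ 0.16274666 -0.60278236  0.2379032 ] [[ 9.65400126e-01  2.60772363e-01 -6.08820014e-04]
 [ 2.60773041e-01 -9.65398533e-01  1.75898730e-03]
 [-1.29058673e-04 -1.85689041e-03 -9.99998268e-01]] 0.08833549288434185
top {'fx': 387.6084106355453, 'fy': 387.6084106355453, 'cx': 250.69347505343654, 'cy': 193.5969079721042, 'dist_coeffs': array([-0.09505063,  0.        ,  0.        ,  0.        ,  0.        ]), 'pose': array([[ 0.02089537,  0.99595434, -0.0873976 ,  0.52266067],
       [-0.99973972,  0.02001375, -0.01095167, -0.01917246],
       [-0.00915821,  0.08760369,  0.99611331,  1.14496267],
       [ 0.        ,  0.        ,  0.        ,  1.        ]])}
side {'fx': 399.56796148269984, 'fy': 399.56796148269984, 'cx': 251.17401641568395, 'cy': 193.0883050468034, 'dist_coeffs': array([-0.03357944,  0.        ,  0.        ,  0.        ,  0.        ]), 'pose': array([[-0.75100564,  0.35660991, -0.55571567,  0.09280222],
       [-0.66028749, -0.40137496,  0.63475867,  0.61298908],
       [ 0.00331088,  0.84363944,  0.53689992,  0.571975  ],
       [ 0.        ,  0.        ,  0.        ,  1.        ]])}
```

View pics/top0.png

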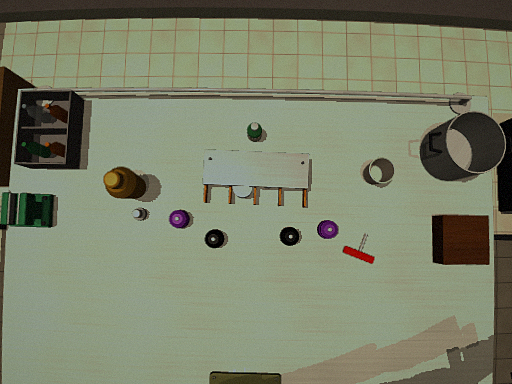

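View pics/side0.png

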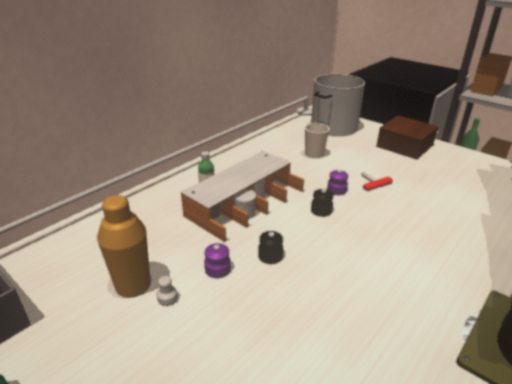

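Top view: black mills at about (214,239) and (290,236). The purple look-alikes at (179,219) and (327,229) are not meant. The crate spans (203..310, 150..206), with a tin visible at (244,190). The side view shows black mills at (271,247) and (321,203), matching the squat black description. I'll confirm with an enlarged crop and measure.

```bash
cat > h.py <<'E'
import numpy as np, cv2
from bench import viewer
def ray(n,uv):
    c=viewer.camera_info(n);K=np.array([[c['fx'],0,c['cx']],[0,c['fy'],c['cy']],[0,0,1]])
    p=cv2.undistortPoints(np.array([[uv]],float),K,c['dist_coeffs'])[0,0]
    P=np.array(c['pose']);return P[:3,3],P[:3,:3]@np.array([p[0],-p[1],-1])
def onplane(n,uv,z):
    o,d=ray(n,uv);return (o+d*(z-o[2])/d[2])[:2]
def proj(n,X):
    c=viewer.camera_info(n);K=np.array([[c['fx'],0,c['cx']],[0,c['fy'],c['cy']],[0,0,1]])
    P=np.linalg.inv(c['pose']);q=P[:3,:3]@np.array(X,float)+P[:3,3];q=q*[1,-1,-1]
    return cv2.projectPoints(q[None],np.zeros(3),np.zeros(3),K,c['dist_coeffs'])[0].ravel()
def mills(im):
    out=[]
    m=(im.max(2)<60).astype(np.uint8);n,l,st,ce=cv2.connectedComponentsWithStats(m)
    for i in range(1,n):
        if 120<st[i,4]<900 and 180<ce[i][0]<340 and 160<ce[i][1]<290: out.append((ce[i],st[i]))
    return out
E
python3 - <<'E'
from h import *
t=cv2.imread('pics/top0.png');s=cv2.imread('pics/side0.png')
a=cv2.resize(t[140:260,160:345],None,fx=4,fy=4,interpolation=cv2.INTER_CUBIC)
cv2.imwrite('pics/c1.png',a)
b=cv2.resize(s[140:280,170:355],None,fx=4,fy=4,interpolation=cv2.INTER_CUBIC)
cv2.imwrite('pics/c2.png',b)
for c,st in mills(t): print(c,st,onplane('top',c,.035))
E
```

```text
[289.03703704 235.8       ] [280 227  19  19 270] [ 0.50149334 -0.11878484]
[214.37269373 238.32103321] [205 229  20  19 271] [0.48984322 0.09400718]
```

View pics/c1.png

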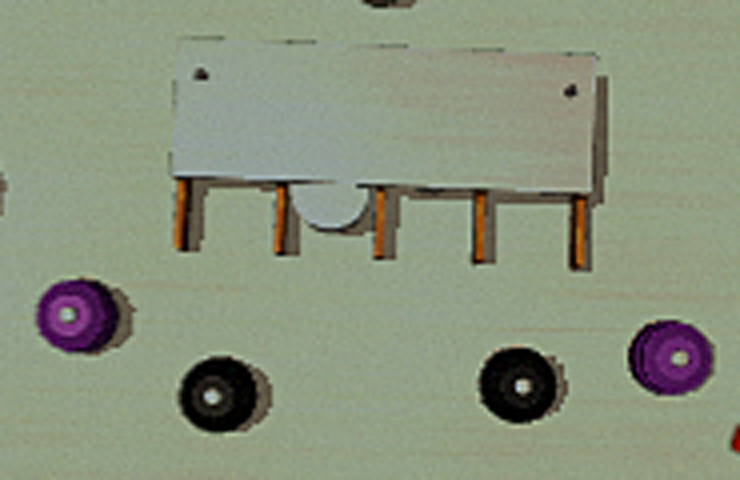

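View pics/c2.png

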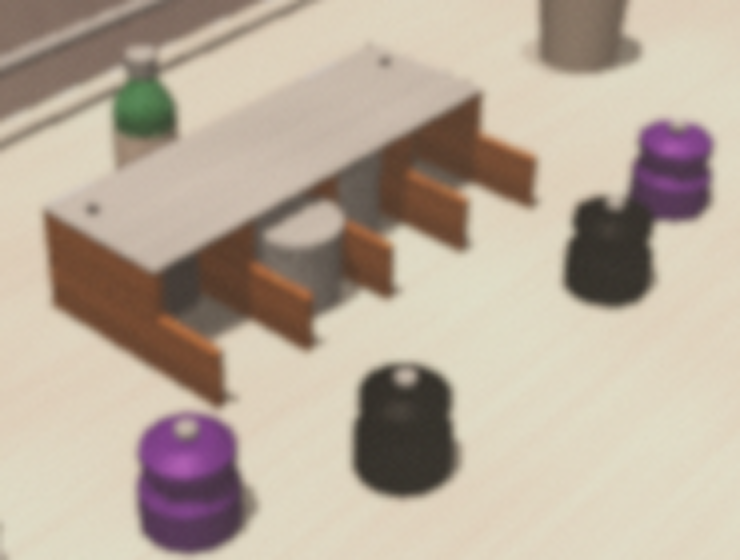

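Run:
```python
from h import *
f=lambda u,v:(160+u/4-.4,140+v/4-.4)
P=np.array([onplane('top',f(*p),.04) for p in [(181,249),(280,254),(380,258),(480,262),(578,269)]])
H=np.array([onplane('top',f(*p),.073) for p in [(172,177),(590,193),(598,55),(180,38)]])
print(P,H)
fit=np.polyfit(P[:,1],P[:,0],1);yaw=-np.arctan(fit[0]) 
print('yaw from mouth',np.degrees(yaw), 'hood', np.degrees(-np.arctan((H[0]-H[1])[0]/(H[0]-H[1])[1])))
ex=np.array([np.cos(yaw),np.sin(yaw)]);ey=np.array([-ex[1],ex[0]])
O=P.mean(0);O2=H.mean(0)-ex*(.048+.049)
print('origin',O,O2)
M=np.array([[.50149,-.11878],[.48984,.09401]])
print('mills crate frame',[( (m-O)@ex,(m-O)@ey) for m in M])
for i,y in enumerate([-.108,-.036,.036,.108]): print(i,O+ey*y)
# candidate grey in cells: side-view crop pixels of (crate x,y,z)
for y in (-.108,-.036,.036,.108):
  for xx in (.06,.099):
    for z in (.003,.039): 
      p=O+ex*xx+ey*(y+.023);q=O+ex*xx+ey*(y-.023)
      print(y,xx,z,((proj('side',[*p,z])-[170,140])*4).round(),((proj('side',[*q,z])-[170,140])*4).round())
```

```text
[[ 0.59325196  0.12373366]
 [ 0.59113783  0.05268338]
 [ 0.58973714 -0.01880442]
 [ 0.58831474 -0.09020419]
 [ 0.58469515 -0.16027606]] [[ 0.64131002  0.12734241]
 [ 0.63591187 -0.16394709]
 [ 0.7333961  -0.16894431]
 [ 0.73983072  0.12498353]]
yaw from mouth -1.605263136934593 hood -1.0616775155739306
origin [ 0.58942736 -0.01857352] [ 0.59065025 -0.01742406]
mills crate frame [(np.float64(-0.08509572205023413), np.float64(-0.10263057858445919)), (np.float64(-0.10270213450986944), np.float64(0.10974955429124367))]
0 [ 0.58640191 -0.12653114]
1 [ 0.58841888 -0.0545594 ]
2 [0.59043585 0.01741235]
3 [0.59245282 0.08938409]
-0.108 0.06 0.003 [409. 204.] [452. 178.]
-0.108 0.06 0.039 [410. 157.] [454. 132.]
-0.108 0.099 0.003 [365. 183.] [409. 158.]
-0.108 0.099 0.039 [366. 137.] [410. 113.]
-0.036 0.06 0.003 [336. 247.] [383. 219.]
-0.036 0.06 0.039 [336. 199.] [384. 172.]
-0.036 0.099 0.003 [292. 224.] [339. 197.]
-0.036 0.099 0.039 [291. 177.] [340. 151.]
0.036 0.06 0.003 [256. 295.] [308. 264.]
0.036 0.06 0.039 [255. 246.] [308. 216.]
0.036 0.099 0.003 [212. 270.] [264. 240.]
0.036 0.099 0.039 [210. 222.] [263. 193.]
0.108 0.06 0.003 [169. 347.] [226. 313.]
0.108 0.06 0.039 [166. 296.] [224. 263.]
0.108 0.099 0.003 [125. 319.] [182. 287.]
0.108 0.099 0.039 [121. 270.] [179. 239.]
```

Cells 0 and 3 are the empty ones: cells 2 and 1 hold tins, at crop (305,240) and (360,190). The two black mills stand almost in front of the empty cells. I'll push each one with a nearly shut two-finger cradle and a slight forward tilt.

```bash
cat > go.py <<'E'
# usage: go.py cx cy z tilt : units needed to reach crate-frame pose
import sys, numpy as np
from scipy.spatial.transform import Rotation as R
from bench import sense
O=np.array([.590,-.018,0]); C=R.from_euler('z',-1.3,degrees=True).as_matrix()
s=sense();T=np.array(s['tool_rot']);p=np.array(s['tool_pos'])
q=C.T@(p-O);print('t',round(s['time'],2),'crate tcp mm',(q*1e3).round(1),'tilt',np.degrees(np.arcsin((C.T@T)[0,2])).round(2),'F',(C.T@np.array(s['wrist_force'])).round(2),'gap',round(s['gripper_width'],4))
if len(sys.argv)>4:
    x,y,z,t=map(float,sys.argv[1:]);g=C@np.array([x,y,z])/1e3+O
    G=C@np.diag([1.,-1,-1])@R.from_euler('y',-t*-1*-1,degrees=True).as_matrix()
    G=C@R.from_euler('y',-t,degrees=True).as_matrix()@np.diag([1.,-1,-1])
    print('z axis',(C.T@G)[:,2].round(2))
    print((T.T@(g-p)/.5).round(4),(R.from_matrix(T.T@G).as_rotvec()/np.pi).round(4))
E
python3 go.py -136 -103 110 0
```

```text
t 0.1 crate tcp mm [-413.8 -594.4  238. ] tilt -0.03 F [-0.41 -0.76  0.6 ] gap 0.0879
z axis [ 0.  0. -1.]
[ 0.8108 -0.7852  0.2572] [-0.0005  0.0001  0.0912]
```

Request:
play_rows(targets=[0.81,-0.785,0.25,0,0,0.091,0.77,0.81,-0.785,0.25,0,0,0.091,0.77,0.81,-0.785,0.25,0,0,0.091,0.77,0.81,-0.785,0.25,0,0,0.091,0.77,0.81,-0.785,0.25,0,0,0.091,0.77,0.81,-0.785,0.25,0,0,0.091,0.77,0.81,-0.785,0.25,0,0,0.091,0.77,0.81,-0.785,0.25,0,0,0.091,0.77], force=20)

```text
time: 0.77
tool_pos: [0.33, -0.3221, 0.1662]
tool_rot: [[1.0, -0.023, 0.0], [-0.023, -1.0, 0.0], [0.0, -0.0, -1.0]]
wrist_force: [1.1, 0.3, 0.3]
gripper_width: 0.037
grip_force: 0.0
```

```bash
python3 go.py -136 -103 110 0
```

```text
t 0.77 crate tcp mm [-253.  -309.9  166.2] tilt 0.0 F [1.11 0.36 0.3 ] gap 0.037
z axis [ 0.  0. -1.]
[ 0.234  -0.4138  0.1124] [-0. -0.  0.]
```

Request:
play_rows(targets=[0.234,-0.414,0.112,0,0,0,0.77,0.234,-0.414,0.112,0,0,0,0.77,0.234,-0.414,0.112,0,0,0,0.77,0.234,-0.414,0.112,0,0,0,0.77,0.234,-0.414,0.112,0,0,0,0.77,0.234,-0.414,0.112,0,0,0,0.77,0.234,-0.414,0.112,0,0,0,0.77,0.234,-0.414,0.112,0,0,0,0.77])

```text
time: 1.43
tool_pos: [0.452, -0.1168, 0.1099]
tool_rot: [[1.0, -0.016, -0.0], [-0.016, -1.0, 0.001], [-0.0, -0.001, -1.0]]
wrist_force: [-0.5, -0.4, 0.1]
gripper_width: 0.0208
grip_force: 0.0
```

```bash
python3 go.py -136 -103 16 0; python3 go.py -136 -103 16 12
```

```text
t 1.43 crate tcp mm [-135.7 -101.9  109.9] tilt -0.03 F [-0.49 -0.42  0.13] gap 0.0208
z axis [ 0.  0. -1.]
[-0.0005  0.0023  0.1879] [-0.0003  0.0001  0.002 ]
t 1.43 crate tcp mm [-135.7 -101.9  109.9] tilt -0.03 F [-0.49 -0.42  0.13] gap 0.0208
z axis [ 0.21  0.   -0.98]
[-0.0005  0.0023  0.1879] [-0.0006  0.0668  0.002 ]
```

Descend behind mill 0 with a 12° tilt.

Request:
play_rows(targets=[0,0.002,0.06,0,0.033,0.002,0.77,0,0.002,0.12,0,0.067,0.002,0.77,0,0.002,0.16,0,0.067,0.002,0.77,0,0.002,0.18,0,0.067,0.002,0.77,0,0.002,0.188,0,0.067,0.002,0.77,0,0.002,0.188,0,0.067,0.002,0.77,0,0.002,0.188,0,0.067,0.002,0.77,0,0.002,0.188,0,0.067,0.002,0.77])

```text
time: 2.1
tool_pos: [0.4984, -0.1398, 0.0669]
tool_rot: [[0.988, -0.03, 0.148], [-0.032, -0.999, 0.013], [0.148, -0.017, -0.989]]
wrist_force: [-0.3, -0.5, -1.2]
gripper_width: 0.0202
grip_force: 0.0
```

```bash
python3 go.py -126 -103 16 12; python3 go.py -40 -108 16 12
python3 - <<'E'
from h import *
im=viewer.snapshot('top')[:,:,::-1]
cv2.imwrite('pics/d1.png',cv2.resize(im[140:280,160:345],None,fx=4,fy=4,interpolation=cv2.INTER_CUBIC))
E
```

```text
t 2.1 crate tcp mm [ -88.8 -123.9   66.9] tilt 8.52 F [-0.25 -0.51 -1.16] gap 0.0202
z axis [ 0.21  0.   -0.98]
[-0.089  -0.0395  0.0904] [-0.005   0.0194 -0.0033]
t 2.1 crate tcp mm [ -88.8 -123.9   66.9] tilt 8.52 F [-0.25 -0.51 -1.16] gap 0.0202
z axis [ 0.21  0.   -0.98]
[ 0.0812 -0.0307  0.1157] [-0.005   0.0194 -0.0033]
```

View pics/d1.png

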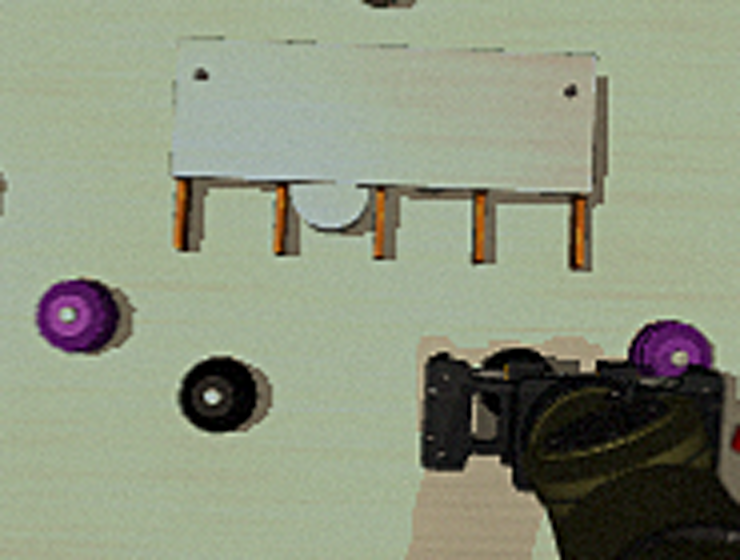

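The tilted pose near the base is out of reach, so the arm drifted forward above the mill. The mill looks untouched at crop (517,385). I'll go up and back, descend vertically, and tilt only once nearer the crate.

```bash
python3 go.py -136 -103 110 0; python3 -c "
from bench import sense
import numpy as np
print(np.round(sense()['joint_positions'],1))"
```

```text
t 2.15 crate tcp mm [ -88.8 -123.5   66.8] tilt 8.51 F [ 0.37  0.59 -0.1 ] gap 0.0199
z axis [ 0.  0. -1.]
[-0.0811 -0.0418 -0.0987] [-0.0055 -0.0472 -0.0028]
[ 12.5  47.2  -0.6 123.2 -57.1   2.5 -22.7]
```

Request:
play_rows(targets=[0,0,-0.06,0,0,0,0.77,-0.03,-0.02,-0.1,0,-0.047,0,0.77,-0.081,-0.042,-0.099,-0.0055,-0.047,-0.003,0.77,-0.081,-0.042,-0.099,-0.0055,-0.047,-0.003,0.77,-0.081,-0.042,-0.099,-0.0055,-0.047,-0.003,0.77,-0.081,-0.042,-0.099,-0.0055,-0.047,-0.003,0.77,-0.081,-0.042,-0.099,-0.0055,-0.047,-0.003,0.77,-0.081,-0.042,-0.099,-0.0055,-0.047,-0.003,0.77])

```text
time: 2.82
tool_pos: [0.4516, -0.1176, 0.1104]
tool_rot: [[1.0, -0.02, 0.002], [-0.02, -1.0, 0.001], [0.002, -0.001, -1.0]]
wrist_force: [-0.7, -0.5, 0.3]
gripper_width: 0.0201
grip_force: 0.0
```

```bash
python3 go.py -136 -103 16 0;python3 -c "
from bench import sense
import numpy as np
print(np.round(sense()['joint_positions'],1))"
```

```text
t 2.82 crate tcp mm [-136.1 -102.7  110.4] tilt 0.09 F [-0.66 -0.47  0.33] gap 0.0201
z axis [ 0.  0. -1.]
[-1.000e-04  6.000e-04  1.888e-01] [-0.0002 -0.0005  0.0008]
[ -5.3  44.4  23.7 124.  -50.3  21.5 -30.7]
```

Request:
play_rows(targets=[0,0,0.03,0,0,0,0.77,0,0,0.06,0,0,0,0.77,0,0,0.08,0,0,0,0.77,0,0,0.08,0,0,0,0.77,0,0,0.08,0,0,0,0.77,0,0,0.08,0,0,0,0.77,0,0,0.08,0,0,0,0.77,0,0,0.08,0,0,0,0.77])

```text
time: 3.48
tool_pos: [0.4521, -0.1166, 0.071]
tool_rot: [[1.0, -0.017, 0.002], [-0.017, -1.0, -0.0], [0.002, 0.0, -1.0]]
wrist_force: [-0.4, -0.7, 0.2]
gripper_width: 0.0201
grip_force: 0.0
```

```bash
python3 go.py -136 -103 16 0;python3 -c "
from bench import sense
import numpy as np
print(np.round(sense()['joint_positions'],1))"
```

```text
t 3.48 crate tcp mm [-135.6 -101.7   71. ] tilt 0.12 F [-0.4  -0.75  0.18] gap 0.0201
z axis [ 0.  0. -1.]
[-0.001   0.0026  0.11  ] [ 0.0001 -0.0007  0.0017]
[ -0.5  47.7  15.4 124.7 -53.5  14.2 -28.3]
```

Request:
play_rows(targets=[0.005,0.002,0.03,0,0,0.002,0.77,0.01,0.002,0.06,0,0,0.002,0.77,0.014,0.002,0.08,0,0,0.002,0.77,0.014,0.002,0.095,0,0,0.002,0.77,0.014,0.002,0.104,0,0,0.002,0.77,0.014,0.002,0.104,0,0,0.002,0.77,0.014,0.002,0.104,0,0,0.002,0.77,0.014,0.002,0.104,0,0,0.002,0.77])

```text
time: 4.15
tool_pos: [0.459, -0.1176, 0.019]
tool_rot: [[1.0, -0.023, 0.002], [-0.023, -1.0, -0.0], [0.002, 0.0, -1.0]]
wrist_force: [0.2, -0.3, -0.2]
gripper_width: 0.0204
grip_force: 0.0
```

```bash
python3 go.py -90 -106 18 0;python3 -c "
from bench import sense
import numpy as np
print(np.round(sense()['joint_positions'],1))"
```

```text
t 4.15 crate tcp mm [-128.7 -102.5   19. ] tilt 0.1 F [ 0.16 -0.29 -0.21] gap 0.0204
z axis [ 0.  0. -1.]
[0.0774 0.0069 0.0022] [ 0.0001 -0.0005 -0.0002]
[  5.2  53.    5.9 123.6 -54.5   5.8 -28.2]
```

Request:
play_rows(targets=[0.008,0.0005,0.001,0,0,0,0.77,0.016,0.001,0.002,0,0,0,0.77,0.026,0.002,0.002,0,0,0,0.77,0.036,0.003,0.002,0,0,0,0.77,0.046,0.004,0.002,0,0,0,0.77,0.056,0.005,0.002,0,0,0,0.77,0.067,0.006,0.002,0,0,0,0.77,0.077,0.007,0.002,0,0,0,0.77])

```text
time: 4.82
tool_pos: [0.4976, -0.1218, 0.0176]
tool_rot: [[1.0, -0.023, 0.001], [-0.023, -1.0, 0.0], [0.001, -0.0, -1.0]]
wrist_force: [-2.0, 0.5, 2.7]
gripper_width: 0.0204
grip_force: 1.3
```

```bash
python3 go.py -45 -108 17 6;python3 - <<'E'
from bench import sense
from h import *
print(np.round(sense()['joint_positions'],1))
for n in ('top','side'):
  im=viewer.snapshot(n)[:,:,::-1]
  c=im[140:280,160:345] if n=='top' else im[120:260,190:375]
  cv2.imwrite(f'pics/e_{n}.png',cv2.resize(c,None,fx=2,fy=2))
cv2.imwrite('pics/e.png',np.hstack([cv2.imread('pics/e_top.png'),cv2.imread('pics/e_side.png')]))
E
```

```text
t 4.82 crate tcp mm [ -90.  -105.9   17.6] tilt 0.04 F [-2.    0.42  2.72] gap 0.0204
z axis [ 0.1   0.   -0.99]
[0.09   0.0042 0.0012] [-0.      0.0331 -0.0001]
[  0.5  54.7  13.8 117.4 -52.6  14.2 -31.1]
```

View pics/e.png

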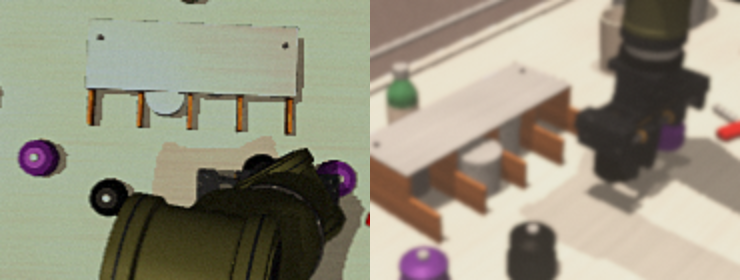

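The mill moves ahead of the cradle, at (260,165) in the left panel, and the purple mill is clear. Continue with tilt coming in.

Request:
play_rows(targets=[0.008,0.0005,0.001,0,0.004,0,0.77,0.018,0.001,0.001,0,0.008,0,0.77,0.03,0.0015,0.001,0,0.012,0,0.77,0.042,0.002,0.001,0,0.017,0,0.77,0.054,0.0025,0.001,0,0.021,0,0.77,0.066,0.003,0.001,0,0.025,0,0.77,0.078,0.0035,0.001,0,0.029,0,0.77,0.09,0.004,0.001,0,0.033,0,0.77])

```text
time: 5.58
tool_pos: [0.5429, -0.1251, 0.0171]
tool_rot: [[0.994, -0.023, 0.106], [-0.023, -1.0, -0.002], [0.106, -0.0, -0.994]]
wrist_force: [-0.7, 0.2, -0.0]
gripper_width: 0.0201
grip_force: 0.5
```

```bash
python3 go.py -10 -108 16 12;python3 - <<'E'
from bench import sense
from h import *
print(np.round(sense()['joint_positions'],1))
for n in ('top','side'):
  im=viewer.snapshot(n)[:,:,::-1]
  c=im[140:240,225:345] if n=='top' else im[130:230,250:370]
  cv2.imwrite(f'pics/f_{n}.png',cv2.resize(c,None,fx=3.2,fy=3.2,interpolation=cv2.INTER_CUBIC))
cv2.imwrite('pics/f.png',np.hstack([cv2.imread('pics/f_top.png'),cv2.imread('pics/f_side.png')]))
E
```

```text
t 5.58 crate tcp mm [ -44.6 -108.1   17.1] tilt 6.09 F [-0.7   0.21 -0.  ] gap 0.0201
z axis [ 0.21  0.   -0.98]
[ 0.0686 -0.0003  0.0096] [ 0.      0.0328 -0.0003]
[  4.7  54.3   6.8 115.2 -53.6   7.8 -30. ]
```

View pics/f.png

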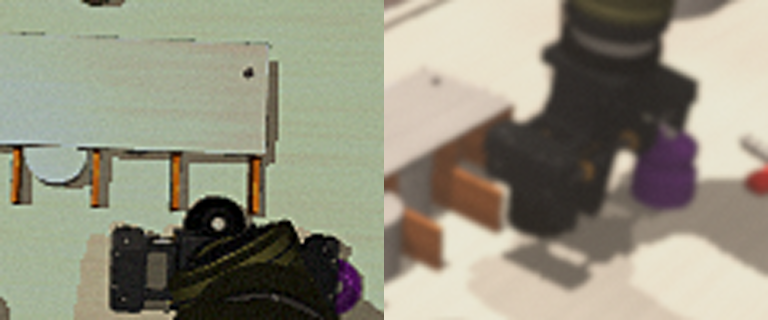

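The mill sits centred between the walls of cell 0: (218,218) in the left panel, walls at 177 and 257. Push on with more tilt.

Request:
play_rows(targets=[0.008,0,0.001,0,0.004,0,0.77,0.016,0,0.002,0,0.008,0,0.77,0.025,0,0.003,0,0.012,0,0.77,0.034,0,0.004,0,0.016,0,0.77,0.043,0,0.006,0,0.02,0,0.77,0.052,0,0.007,0,0.025,0,0.77,0.06,0,0.008,0,0.029,0,0.77,0.068,0,0.009,0,0.033,0,0.77])

```text
time: 6.35
tool_pos: [0.5829, -0.1276, 0.0205]
tool_rot: [[0.98, -0.024, 0.197], [-0.024, -1.0, -0.002], [0.197, -0.002, -0.98]]
wrist_force: [-1.0, -0.3, -0.4]
gripper_width: 0.0205
grip_force: 0.5
```

```bash
python3 go.py 10 -108 16 12
```

```text
t 6.35 crate tcp mm [  -4.7 -109.7   20.5] tilt 11.38 F [-1.02 -0.31 -0.43] gap 0.0205
z axis [ 0.21  0.   -0.98]
[ 0.0269 -0.0034  0.0147] [-0.0007  0.0035 -0.0004]
```

```bash
python3 -c "
from bench import sense
import numpy as np
print(np.round(sense()['joint_positions'],1))"; python3 go.py 4 -109 17 11
```

```text
[  8.5  54.2   0.6 113.2 -57.3   2.4 -25.6]
t 6.35 crate tcp mm [  -4.7 -109.7   20.5] tilt 11.38 F [-1.02 -0.31 -0.43] gap 0.0205
z axis [ 0.19 -0.   -0.98]
[ 0.0156 -0.0014  0.0104] [-0.0007 -0.0021 -0.0004]
```

Request:
play_rows(targets=[0,0,0.003,0,-0.002,0,0.77,0.002,0,0.006,0,-0.005,0,0.77,0.004,0,0.008,0,-0.007,0,0.77,0.006,0,0.009,0,-0.007,0,0.77,0.009,0,0.009,0,-0.007,0,0.77,0.012,0,0.009,0,-0.007,0,0.77,0.015,0,0.009,0,-0.007,0,0.77,0.018,0,0.009,0,-0.007,0,0.77])

```text
time: 7.02
tool_pos: [0.5919, -0.1274, 0.0177]
tool_rot: [[0.984, -0.023, 0.174], [-0.023, -1.0, -0.001], [0.174, -0.003, -0.985]]
wrist_force: [-0.7, -0.1, -0.1]
gripper_width: 0.0204
grip_force: 0.5
```

```bash
python3 go.py 20 -109 17 10
```

```text
t 7.02 crate tcp mm [   4.4 -109.4   17.7] tilt 10.04 F [-0.68 -0.11 -0.15] gap 0.0204
z axis [ 0.17 -0.   -0.98]
[ 0.0305 -0.0007  0.0068] [-0.0009 -0.0002 -0.0002]
```

Request:
play_rows(targets=[0.001,0,0,0,0,0,0.77,0.002,0,0.001,0,0,0,0.77,0.004,0,0.001,0,0,0,0.77,0.005,0,0.001,0,0,0,0.77,0.006,0,0.001,0,0,0,0.77,0.007,0,0.002,0,0,0,0.77,0.009,0,0.002,0,0,0,0.77,0.01,0,0.002,0,0,0,0.77])

```text
time: 7.68
tool_pos: [0.5968, -0.1276, 0.0176]
tool_rot: [[0.984, -0.023, 0.174], [-0.023, -1.0, -0.001], [0.174, -0.003, -0.985]]
wrist_force: [-0.1, 0.0, -0.5]
gripper_width: 0.0205
grip_force: 0.5
```

Request:
play_rows(targets=[0.001,0,0,0,0,0,0.77,0.002,0,0.001,0,0,0,0.77,0.004,0,0.001,0,0,0,0.77,0.005,0,0.001,0,0,0,0.77,0.006,0,0.001,0,0,0,0.77,0.007,0,0.002,0,0,0,0.77,0.009,0,0.002,0,0,0,0.77,0.01,0,0.002,0,0,0,0.77])

```text
time: 8.35
tool_pos: [0.6019, -0.1277, 0.0174]
tool_rot: [[0.984, -0.023, 0.174], [-0.023, -1.0, -0.001], [0.174, -0.003, -0.985]]
wrist_force: [-1.1, 0.2, -1.4]
gripper_width: 0.0201
grip_force: 0.5
```

```bash
python3 go.py 20 -109 17 10
```

```text
t 8.35 crate tcp mm [  14.4 -109.4   17.4] tilt 10.02 F [-1.13  0.16 -1.38] gap 0.0201
z axis [ 0.17 -0.   -0.98]
[ 0.0109 -0.0008  0.0028] [-0.0008 -0.0001 -0.0002]
```

Request:
play_rows(targets=[0.001,0,0,0,0,0,0.77,0.002,0,0.001,0,0,0,0.77,0.004,0,0.001,0,0,0,0.77,0.005,0,0.001,0,0,0,0.77,0.006,0,0.001,0,0,0,0.77,0.007,0,0.002,0,0,0,0.77,0.009,0,0.002,0,0,0,0.77,0.01,0,0.002,0,0,0,0.77])

```text
time: 9.02
tool_pos: [0.607, -0.1278, 0.0173]
tool_rot: [[0.984, -0.023, 0.174], [-0.023, -1.0, -0.001], [0.174, -0.003, -0.985]]
wrist_force: [-0.6, 0.7, -0.6]
gripper_width: 0.0202
grip_force: 0.5
```

Request:
play_rows(targets=[0.001,0,0,0,0,0,0.77,0.002,0,0.001,0,0,0,0.77,0.004,0,0.001,0,0,0,0.77,0.005,0,0.001,0,0,0,0.77,0.006,0,0.001,0,0,0,0.77,0.007,0,0.002,0,0,0,0.77,0.009,0,0.002,0,0,0,0.77,0.01,0,0.002,0,0,0,0.77])

```text
time: 9.68
tool_pos: [0.6121, -0.1279, 0.0172]
tool_rot: [[0.984, -0.023, 0.174], [-0.023, -1.0, -0.001], [0.174, -0.003, -0.985]]
wrist_force: [-0.9, -0.0, -0.4]
gripper_width: 0.0201
grip_force: 0.5
```

Request:
play_rows(targets=[0.001,0,0,0,0,0,0.77,0.002,0,0.001,0,0,0,0.77,0.004,0,0.001,0,0,0,0.77,0.005,0,0.001,0,0,0,0.77,0.006,0,0.001,0,0,0,0.77,0.007,0,0.002,0,0,0,0.77,0.009,0,0.002,0,0,0,0.77,0.01,0,0.002,0,0,0,0.77])

```text
time: 10.35
tool_pos: [0.6172, -0.1281, 0.0171]
tool_rot: [[0.984, -0.023, 0.174], [-0.023, -1.0, -0.001], [0.174, -0.003, -0.985]]
wrist_force: [-1.4, -0.2, -0.6]
gripper_width: 0.0201
grip_force: 0.5
```

```bash
python3 go.py 30 -109 17 10
```

```text
t 10.35 crate tcp mm [  29.7 -109.4   17.1] tilt 10.02 F [-1.4  -0.21 -0.58] gap 0.0201
z axis [ 0.17 -0.   -0.98]
[ 0.0006 -0.0009  0.0003] [-0.0008 -0.0001 -0.0002]
```

Request:
play_rows(targets=[0.001,0,0,0,0,0,0.77,0.002,0,0.001,0,0,0,0.77,0.004,0,0.001,0,0,0,0.77,0.005,0,0.001,0,0,0,0.77,0.006,0,0.001,0,0,0,0.77,0.007,0,0.002,0,0,0,0.77,0.009,0,0.002,0,0,0,0.77,0.01,0,0.002,0,0,0,0.77])

```text
time: 11.02
tool_pos: [0.6222, -0.1282, 0.017]
tool_rot: [[0.984, -0.023, 0.174], [-0.023, -1.0, -0.001], [0.174, -0.003, -0.985]]
wrist_force: [-1.0, 0.5, -0.7]
gripper_width: 0.02
grip_force: 0.5
```

Request:
play_rows(targets=[0.001,0,0,0,0,0,0.77,0.002,0,0.001,0,0,0,0.77,0.003,0,0.001,0,0,0,0.77,0.004,0,0.001,0,0,0,0.77,0.005,0,0.001,0,0,0,0.77,0.006,0,0.001,0,0,0,0.77,0.007,0,0.001,0,0,0,0.77,0.008,0,0.001,0,0,0,0.77])

```text
time: 11.68
tool_pos: [0.6263, -0.1283, 0.0172]
tool_rot: [[0.984, -0.023, 0.174], [-0.023, -1.0, -0.001], [0.174, -0.003, -0.985]]
wrist_force: [-1.3, -0.1, -0.7]
gripper_width: 0.02
grip_force: 0.5
```

Request:
play_rows(targets=[0.001,0,0,0,0,0,0.77,0.002,0,0.001,0,0,0,0.77,0.003,0,0.001,0,0,0,0.77,0.004,0,0.001,0,0,0,0.77,0.005,0,0.001,0,0,0,0.77,0.006,0,0.001,0,0,0,0.77,0.006,0,0.001,0,0,0,0.77,0.006,0,0.001,0,0,0,0.77])

```text
time: 12.35
tool_pos: [0.6289, -0.1283, 0.0171]
tool_rot: [[0.985, -0.023, 0.173], [-0.023, -1.0, -0.001], [0.173, -0.003, -0.985]]
wrist_force: [-1.4, 0.4, -1.2]
gripper_width: 0.0203
grip_force: 0.9
```

```bash
python3 go.py 45 -109 17 10
python3 - <<'E'
from bench import sense
from h import *
print(np.round(sense()['joint_positions'],1))
for n in ('top','side'):
  im=viewer.snapshot(n)[:,:,::-1]
  c=im[140:240,225:345] if n=='top' else im[130:230,250:370]
  cv2.imwrite(f'pics/g_{n}.png',cv2.resize(c,None,fx=3.2,fy=3.2,interpolation=cv2.INTER_CUBIC))
cv2.imwrite('pics/g.png',np.hstack([cv2.imread('pics/g_top.png'),cv2.imread('pics/g_side.png')]))
E
```

```text
t 12.35 crate tcp mm [  41.4 -109.4   17.1] tilt 9.99 F [-1.41  0.37 -1.21] gap 0.0203
z axis [ 0.17 -0.   -0.98]
[ 0.007  -0.0007  0.0014] [-0.0009  0.0001 -0.0002]
[  0.3  57.2  13.8 104.5 -55.3  15.5 -31.2]
```

View pics/g.png

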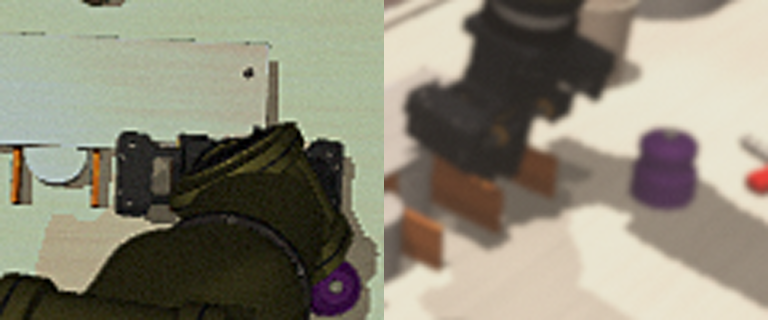

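Fingers are inside cell 0, and the body is clear over the hood and walls. Pad force went from 0.5 to 0.9 N, likely the plate spring. Continue gently.

Request:
play_rows(targets=[0.001,0,0,0,0,0,0.77,0.002,0,0.001,0,0,0,0.77,0.003,0,0.001,0,0,0,0.77,0.004,0,0.001,0,0,0,0.77,0.005,0,0.001,0,0,0,0.77,0.006,0,0.001,0,0,0,0.77,0.006,0,0.001,0,0,0,0.77,0.006,0,0.001,0,0,0,0.77])

```text
time: 13.12
tool_pos: [0.6303, -0.1282, 0.0168]
tool_rot: [[0.985, -0.023, 0.171], [-0.023, -1.0, -0.0], [0.171, -0.004, -0.985]]
wrist_force: [-6.2, -0.2, 1.8]
gripper_width: 0.02
grip_force: 3.0
```

Request:
play_rows(targets=[0.001,0,0,0,0,0,0.77,0.002,0,0.001,0,0,0,0.77,0.003,0,0.001,0,0,0,0.77,0.004,0,0.001,0,0,0,0.77,0.004,0,0.001,0,0,0,0.77,0.004,0,0.001,0,0,0,0.77,0.004,0,0.001,0,0,0,0.77,0.004,0,0.001,0,0,0,0.77])

```text
time: 13.78
tool_pos: [0.6308, -0.1283, 0.0165]
tool_rot: [[0.985, -0.023, 0.168], [-0.024, -1.0, 0.0], [0.168, -0.004, -0.986]]
wrist_force: [-10.1, 1.2, 5.1]
gripper_width: 0.0202
grip_force: 4.7
```

Firm stop: the tool stalled at x≈0.630 with 10 N, and the plate face at about 104 mm is in the expected range. Back off, then up.

Request:
play_rows(targets=[-0.01,0,-0.002,0,0,0,0.77,-0.03,0,-0.005,0,0,0,0.77,-0.06,0,-0.011,0,0,0,0.77,-0.09,0,-0.03,0,-0.01,0,0.77,-0.1,0,-0.09,0,-0.02,0,0.77,-0.11,0,-0.15,0,-0.035,0,0.77,-0.12,0,-0.2,0,-0.053,0,0.77,-0.12,0,-0.23,0,-0.053,0,0.77])

```text
time: 14.45
tool_pos: [0.5585, -0.1272, 0.1227]
tool_rot: [[1.0, -0.02, 0.013], [-0.02, -1.0, -0.001], [0.013, 0.0, -1.0]]
wrist_force: [1.0, 0.0, 0.6]
gripper_width: 0.0206
grip_force: 0.0
```

```bash
python3 go.py -145 110 110 0
python3 - <<'E'
from h import *
im=viewer.snapshot('top')[:,:,::-1]
for c,st in mills(im): print(c,st,onplane('top',c,.035))
E
```

```text
t 14.45 crate tcp mm [ -29.  -109.9  122.7] tilt 0.77 F [0.97 0.07 0.57] gap 0.0206
z axis [ 0.  0. -1.]
[-0.2312 -0.4404  0.0221] [ 0.0001 -0.0043  0.0008]
```

Request:
play_rows(targets=[-0.231,-0.44,0.02,0,-0.0043,0,0.77,-0.231,-0.44,0.02,0,-0.0043,0,0.77,-0.231,-0.44,0.02,0,-0.0043,0,0.77,-0.231,-0.44,0.02,0,-0.0043,0,0.77,-0.231,-0.44,0.02,0,-0.0043,0,0.77,-0.231,-0.44,0.02,0,-0.0043,0,0.77,-0.231,-0.44,0.02,0,-0.0043,0,0.77,-0.231,-0.44,0.02,0,-0.0043,0,0.77])

```text
time: 15.17
tool_pos: [0.4442, 0.098, 0.109]
tool_rot: [[1.0, -0.017, -0.005], [-0.017, -1.0, 0.004], [-0.005, -0.004, -1.0]]
wrist_force: [0.2, -1.0, -0.5]
gripper_width: 0.0203
grip_force: 0.0
```

```bash
python3 go.py -144 110 18 0; python3 -c "
from bench import sense
import numpy as np
print(np.round(sense()['joint_positions'],1))"
```

```text
t 15.17 crate tcp mm [-148.4  112.7  109. ] tilt -0.29 F [ 0.27 -1.   -0.47] gap 0.0203
z axis [ 0.  0. -1.]
[0.0098 0.0061 0.182 ] [-0.0012  0.0016  0.0017]
[-32.5  44.3  24.2 125.7 -53.9  21.1 -53.7]
```

Request:
play_rows(targets=[0.004,0.004,0.03,0,0,0.001,0.77,0.006,0.005,0.06,0,0,0.001,0.77,0.006,0.005,0.09,0,0,0.001,0.77,0.006,0.005,0.12,0,0,0.001,0.77,0.006,0.005,0.12,0,0,0.001,0.77,0.006,0.005,0.12,0,0,0.001,0.77,0.006,0.005,0.12,0,0,0.001,0.77,0.006,0.005,0.12,0,0,0.001,0.77])

```text
time: 15.83
tool_pos: [0.4483, 0.0926, 0.0502]
tool_rot: [[1.0, -0.027, -0.003], [-0.027, -1.0, 0.002], [-0.003, -0.002, -1.0]]
wrist_force: [0.1, 1.2, 1.2]
gripper_width: 0.0203
grip_force: 0.0
```

```bash
python3 go.py -144 110 18 0; python3 -c "
from bench import sense
import numpy as np
print(np.round(sense()['joint_positions'],1))"
```

```text
t 15.83 crate tcp mm [-144.2  107.4   50.2] tilt -0.19 F [0.04 1.22 1.2 ] gap 0.0203
z axis [ 0.  0. -1.]
[ 0.0005 -0.0051  0.0644] [-0.0007  0.0011 -0.0013]
[-23.1  49.4   9.5 126.  -55.4   8.9 -53.3]
```

Request:
play_rows(targets=[0,-0.002,0.02,0,0,-0.001,0.77,0,-0.003,0.04,0,0,-0.001,0.77,0,-0.003,0.055,0,0,-0.001,0.77,0,-0.003,0.062,0,0,-0.001,0.77,0,-0.003,0.062,0,0,-0.001,0.77,0,-0.003,0.062,0,0,-0.001,0.77,0,-0.003,0.062,0,0,-0.001,0.77,0,-0.003,0.062,0,0,-0.001,0.77])

```text
time: 16.5
tool_pos: [0.4477, 0.0949, 0.019]
tool_rot: [[1.0, -0.023, -0.004], [-0.023, -1.0, 0.003], [-0.004, -0.002, -1.0]]
wrist_force: [0.3, 0.6, 0.1]
gripper_width: 0.02
grip_force: 0.0
```

```bash
python3 go.py -100 109 18 0
python3 - <<'E'
from bench import sense
from h import *
print(np.round(sense()['joint_positions'],1))
for n in ('top','side'):
  im=viewer.snapshot(n)[:,:,::-1]
  c=im[140:260,165:325] if n=='top' else im[150:270,200:360]
  cv2.imwrite(f'pics/h_{n}.png',cv2.resize(c,None,fx=2.5,fy=2.5,interpolation=cv2.INTER_CUBIC))
cv2.imwrite('pics/h.png',np.hstack([cv2.imread('pics/h_top.png'),cv2.imread('pics/h_side.png')]))
E
```

```text
t 16.5 crate tcp mm [-144.8  109.6   19. ] tilt -0.24 F [0.29 0.57 0.12] gap 0.02
z axis [ 0.  0. -1.]
[0.0896 0.0012 0.0016] [-0.0008  0.0013  0.    ]
[-19.2  52.7   2.7 126.  -55.7   2.8 -53.2]
```

View pics/h.png

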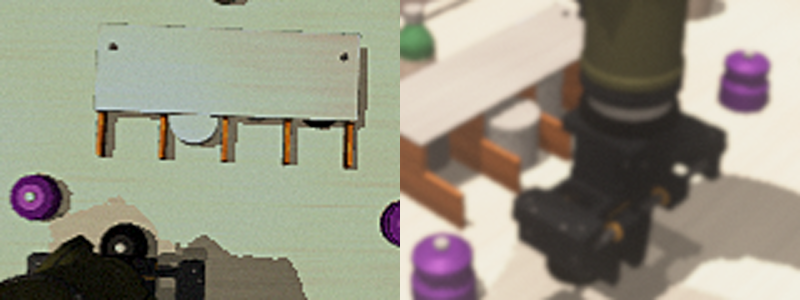

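Mill in cell 0 shows as a black sliver under the hood at (320,123). The second mill, at (124,240), is right ahead of the cradle. Push it.

Request:
play_rows(targets=[0.008,0,0,0,0.001,0,0.77,0.018,0,0,0,0.001,0,0.77,0.03,0,0.001,0,0.001,0,0.77,0.042,0,0.001,0,0.001,0,0.77,0.054,0,0.001,0,0.001,0,0.77,0.066,0.001,0.001,0,0.001,0,0.77,0.078,0.001,0.001,0,0.001,0,0.77,0.09,0.001,0.001,0,0.001,0,0.77])

```text
time: 17.27
tool_pos: [0.4929, 0.0932, 0.0178]
tool_rot: [[1.0, -0.023, -0.002], [-0.023, -1.0, 0.002], [-0.002, -0.002, -1.0]]
wrist_force: [-3.5, 0.3, 0.5]
gripper_width: 0.0204
grip_force: 1.2
```

```bash
python3 go.py -55 108 18 4; python3 -c "
from bench import sense
import numpy as np
print(np.round(sense()['joint_positions'],1))"
```

```text
t 17.27 crate tcp mm [-99.6 108.9  17.8] tilt -0.12 F [-3.46  0.23  0.48] gap 0.0204
z axis [ 0.07 -0.   -1.  ]
[ 0.0891  0.0019 -0.0007] [-0.0007  0.0229 -0.    ]
[-23.   54.2  12.  119.  -53.2  12.4 -54.7]
```

Request:
play_rows(targets=[0.01,0,0,0,0.003,0,0.77,0.021,0.001,0,0,0.006,0,0.77,0.032,0.001,0,0,0.009,0,0.77,0.044,0.001,0,0,0.012,0,0.77,0.055,0.002,0,0,0.015,0,0.77,0.066,0.002,0,0,0.018,0,0.77,0.078,0.002,0,0,0.021,0,0.77,0.089,0.002,0,0,0.023,0,0.77])

```text
time: 17.93
tool_pos: [0.5373, 0.0912, 0.0177]
tool_rot: [[0.997, -0.023, 0.071], [-0.023, -1.0, 0.001], [0.071, -0.003, -0.997]]
wrist_force: [-0.5, 0.2, -0.5]
gripper_width: 0.02
grip_force: 0.5
```

```bash
python3 go.py -15 108 17 8
python3 - <<'E'
from bench import sense
from h import *
print(np.round(sense()['joint_positions'],1))
im=viewer.snapshot('top')[:,:,::-1]
for c,st in mills(im): print(c,st,onplane('top',c,.035))
b=im[140:240,180:300]; m=b.max(2)<60
# mill head nut-side: dark columns just above gripper in cell 3
for r in range(52,84,3): print(r+140,[int(x)+180 for x in np.where(m[r])[0]][:40:3])
E
```

```text
t 17.93 crate tcp mm [-55.1 108.   17.7] tilt 4.07 F [-0.55  0.16 -0.48] gap 0.02
z axis [ 0.14  0.   -0.99]
[ 0.08   -0.      0.0071] [-0.0009  0.0219 -0.0002]
[-22.   54.6  11.6 115.6 -53.3  10.6 -54.3]
192 [206]
195 [206]
198 [206]
201 [206]
204 [196, 199, 211, 214, 217, 220, 223, 278]
207 [192, 195, 198, 201, 209, 212, 215, 218, 221, 224]
210 [180, 183, 186, 191, 194, 197, 200, 203, 208, 211, 218, 221, 224]
213 [180, 184, 190, 193, 196, 199, 202, 205, 208, 211, 214, 217, 220, 223]
216 [180, 187, 192, 195, 198, 201, 204, 207, 210, 213, 216, 219, 222, 225]
219 [184, 187, 190, 193, 196, 199, 202, 205, 208, 211, 214, 217, 220, 223]
222 [180, 183, 186, 189, 192, 195, 198, 201, 204, 207, 210, 213, 216, 219]
```

Mill columns 209–225 are centred between the cell 3 walls (205, 230). Enter.

Request:
play_rows(targets=[0.01,0,0.001,0,0.003,0,0.77,0.02,0,0.002,0,0.006,0,0.77,0.03,0,0.003,0,0.009,0,0.77,0.04,0,0.004,0,0.012,0,0.77,0.05,0,0.005,0,0.015,0,0.77,0.06,0,0.006,0,0.018,0,0.77,0.07,0,0.007,0,0.02,0,0.77,0.08,0,0.007,0,0.022,0,0.77])

```text
time: 18.65
tool_pos: [0.5775, 0.0904, 0.017]
tool_rot: [[0.99, -0.023, 0.14], [-0.023, -1.0, -0.001], [0.14, -0.003, -0.99]]
wrist_force: [-0.6, 0.6, -0.7]
gripper_width: 0.0202
grip_force: 0.7
```

```bash
python3 go.py 4 108 17 10; python3 -c "
from bench import sense
import numpy as np
print(np.round(sense()['joint_positions'],1))"
```

```text
t 18.65 crate tcp mm [-15. 108.  17.] tilt 8.02 F [-0.58  0.59 -0.65] gap 0.0202
z axis [ 0.17 -0.   -0.98]
[0.0376 0.0001 0.0052] [-0.0008  0.011  -0.0002]
[-20.8  55.2  10.6 112.6 -53.4   8.2 -53.9]
```

Request:
play_rows(targets=[0.004,0,0,0,0.001,0,0.77,0.008,0,0.001,0,0.003,0,0.77,0.012,0,0.001,0,0.004,0,0.77,0.016,0,0.002,0,0.006,0,0.77,0.02,0,0.003,0,0.008,0,0.77,0.024,0,0.003,0,0.009,0,0.77,0.028,0,0.004,0,0.01,0,0.77,0.03,0,0.004,0,0.011,0,0.77])

```text
time: 19.32
tool_pos: [0.5925, 0.09, 0.0171]
tool_rot: [[0.985, -0.023, 0.174], [-0.023, -1.0, -0.001], [0.174, -0.003, -0.985]]
wrist_force: [-1.0, 0.6, 0.4]
gripper_width: 0.0201
grip_force: 0.5
```

Request:
play_rows(targets=[0.001,0,0,0,0,0,0.77,0.002,0,0.001,0,0,0,0.77,0.004,0,0.001,0,0,0,0.77,0.005,0,0.001,0,0,0,0.77,0.006,0,0.001,0,0,0,0.77,0.007,0,0.002,0,0,0,0.77,0.009,0,0.002,0,0,0,0.77,0.01,0,0.002,0,0,0,0.77])

```text
time: 19.98
tool_pos: [0.5973, 0.09, 0.017]
tool_rot: [[0.985, -0.023, 0.173], [-0.023, -1.0, -0.001], [0.173, -0.003, -0.985]]
wrist_force: [-0.9, 0.3, -1.1]
gripper_width: 0.0204
grip_force: 0.5
```

Request:
play_rows(targets=[0.001,0,0,0,0,0,0.77,0.002,0,0.001,0,0,0,0.77,0.003,0,0.001,0,0,0,0.77,0.004,0,0.001,0,0,0,0.77,0.005,0,0.001,0,0,0,0.77,0.006,0,0.001,0,0,0,0.77,0.007,0,0.001,0,0,0,0.77,0.008,0,0.001,0,0,0,0.77])

```text
time: 20.65
tool_pos: [0.6013, 0.0899, 0.0172]
tool_rot: [[0.985, -0.023, 0.173], [-0.023, -1.0, -0.001], [0.173, -0.003, -0.985]]
wrist_force: [-1.9, -0.1, -1.0]
gripper_width: 0.02
grip_force: 0.5
```

Request:
play_rows(targets=[0.001,0,0,0,0,0,0.77,0.002,0,0.001,0,0,0,0.77,0.003,0,0.001,0,0,0,0.77,0.004,0,0.001,0,0,0,0.77,0.005,0,0.001,0,0,0,0.77,0.006,0,0.001,0,0,0,0.77,0.007,0,0.001,0,0,0,0.77,0.008,0,0.001,0,0,0,0.77])

```text
time: 21.32
tool_pos: [0.6053, 0.0898, 0.0174]
tool_rot: [[0.985, -0.023, 0.173], [-0.023, -1.0, -0.001], [0.173, -0.003, -0.985]]
wrist_force: [-0.4, 0.8, -1.4]
gripper_width: 0.0205
grip_force: 0.5
```

Request:
play_rows(targets=[0.001,0,0,0,0,0,0.77,0.002,0,0.001,0,0,0,0.77,0.003,0,0.001,0,0,0,0.77,0.004,0,0.001,0,0,0,0.77,0.005,0,0.001,0,0,0,0.77,0.006,0,0.001,0,0,0,0.77,0.007,0,0.001,0,0,0,0.77,0.008,0,0.001,0,0,0,0.77])

```text
time: 21.98
tool_pos: [0.6093, 0.0897, 0.0176]
tool_rot: [[0.985, -0.023, 0.173], [-0.023, -1.0, -0.001], [0.173, -0.003, -0.985]]
wrist_force: [-1.1, 0.8, -0.9]
gripper_width: 0.0202
grip_force: 0.5
```

Request:
play_rows(targets=[0.001,0,0,0,0,0,0.77,0.002,0,0.001,0,0,0,0.77,0.003,0,0.001,0,0,0,0.77,0.004,0,0.001,0,0,0,0.77,0.005,0,0.001,0,0,0,0.77,0.006,0,0.001,0,0,0,0.77,0.007,0,0.002,0,0,0,0.77,0.008,0,0.002,0,0,0,0.77])

```text
time: 22.65
tool_pos: [0.6134, 0.0896, 0.0173]
tool_rot: [[0.985, -0.023, 0.173], [-0.023, -1.0, -0.001], [0.173, -0.003, -0.985]]
wrist_force: [-0.6, -1.3, -1.4]
gripper_width: 0.0201
grip_force: 0.5
```

Request:
play_rows(targets=[0.001,0,0,0,0,0,0.77,0.002,0,0.001,0,0,0,0.77,0.003,0,0.001,0,0,0,0.77,0.004,0,0.001,0,0,0,0.77,0.005,0,0.001,0,0,0,0.77,0.006,0,0.001,0,0,0,0.77,0.007,0,0.002,0,0,0,0.77,0.008,0,0.002,0,0,0,0.77])

```text
time: 23.32
tool_pos: [0.6175, 0.0895, 0.0169]
tool_rot: [[0.985, -0.023, 0.173], [-0.023, -1.0, -0.001], [0.173, -0.003, -0.985]]
wrist_force: [-1.7, 0.3, -0.6]
gripper_width: 0.0206
grip_force: 0.6
```

Request:
play_rows(targets=[0.001,0,0,0,0,0,0.77,0.002,0,0,0,0,0,0.77,0.003,0,0.001,0,0,0,0.77,0.004,0,0.001,0,0,0,0.77,0.005,0,0.001,0,0,0,0.77,0.006,0,0.001,0,0,0,0.77,0.006,0,0.001,0,0,0,0.77,0.006,0,0.001,0,0,0,0.77])

```text
time: 23.98
tool_pos: [0.6207, 0.0894, 0.0171]
tool_rot: [[0.985, -0.023, 0.173], [-0.023, -1.0, -0.001], [0.173, -0.003, -0.985]]
wrist_force: [-1.1, 0.0, -1.1]
gripper_width: 0.0201
grip_force: 0.5
```

Request:
play_rows(targets=[0.001,0,0,0,0,0,0.77,0.002,0,0,0,0,0,0.77,0.003,0,0.001,0,0,0,0.77,0.004,0,0.001,0,0,0,0.77,0.005,0,0.001,0,0,0,0.77,0.006,0,0.001,0,0,0,0.77,0.006,0,0.001,0,0,0,0.77,0.006,0,0.001,0,0,0,0.77])

```text
time: 24.65
tool_pos: [0.6228, 0.0895, 0.0168]
tool_rot: [[0.985, -0.023, 0.172], [-0.023, -1.0, -0.001], [0.172, -0.003, -0.985]]
wrist_force: [-3.8, 0.1, -0.1]
gripper_width: 0.0202
grip_force: 1.9
```

Force is rising. One more small push to confirm.

Request:
play_rows(targets=[0.001,0,0,0,0,0,0.77,0.002,0,0,0,0,0,0.77,0.003,0,0.001,0,0,0,0.77,0.004,0,0.001,0,0,0,0.77,0.005,0,0.001,0,0,0,0.77,0.006,0,0.001,0,0,0,0.77,0.006,0,0.001,0,0,0,0.77,0.006,0,0.001,0,0,0,0.77])

```text
time: 25.32
tool_pos: [0.624, 0.0895, 0.0166]
tool_rot: [[0.985, -0.022, 0.168], [-0.023, -1.0, -0.0], [0.168, -0.003, -0.986]]
wrist_force: [-8.5, -0.2, 4.0]
gripper_width: 0.0201
grip_force: 4.0
```

Stop felt (8.5 N, stalled). Back off and rise.

Request:
play_rows(targets=[-0.01,0,-0.002,0,0,0,0.77,-0.03,0,-0.005,0,0,0,0.77,-0.06,0,-0.011,0,0,0,0.77,-0.09,0,-0.03,0,-0.01,0,0.77,-0.1,0,-0.09,0,-0.02,0,0.77,-0.11,0,-0.15,0,-0.035,0,0.77,-0.12,0,-0.2,0,-0.053,0,0.77,-0.12,0,-0.23,0,-0.053,0,0.77])

```text
time: 25.98
tool_pos: [0.5516, 0.0906, 0.1233]
tool_rot: [[1.0, -0.022, 0.014], [-0.022, -1.0, 0.001], [0.014, -0.001, -1.0]]
wrist_force: [0.9, 0.0, -0.5]
gripper_width: 0.0199
grip_force: 0.0
```

Request:
play_rows(targets=[0,0,-0.08,0,0,0,0.77,-0.05,0.1,-0.16,0,0,0,0.77,-0.15,0.2,-0.2,0,0,0,0.77,-0.15,0.3,-0.2,0,0,0,0.77,-0.15,0.4,-0.2,0,0,0,0.77,-0.15,0.6,-0.2,0,0,0,0.77,-0.15,0.7,-0.2,0,0,0,0.77,-0.15,0.7,-0.2,0,0,0,0.77])

```text
time: 26.65
tool_pos: [0.472, -0.174, 0.2173]
tool_rot: [[1.0, -0.022, 0.013], [-0.022, -1.0, -0.0], [0.013, -0.0, -1.0]]
wrist_force: [0.0, 0.0, -0.1]
gripper_width: 0.0203
grip_force: 0.0
```

```bash
python3 - <<'E'
from h import *
for n in ('top','side'):
  im=viewer.snapshot(n)[:,:,::-1]
  c=im[130:270,160:345] if n=='top' else im[140:280,170:355]
  cv2.imwrite(f'pics/i_{n}.png',cv2.resize(c,None,fx=2.15,fy=2.15*1.5,interpolation=cv2.INTER_CUBIC))
cv2.imwrite('pics/i.png',np.hstack([cv2.imread('pics/i_top.png'),cv2.imread('pics/i_side.png')]))
E
python3 go.py
```

```text
t 26.75 crate tcp mm [-115.2 -166.1  218.3] tilt 0.86 F [-0.7  -0.24  0.  ] gap 0.02
```

View pics/i.png

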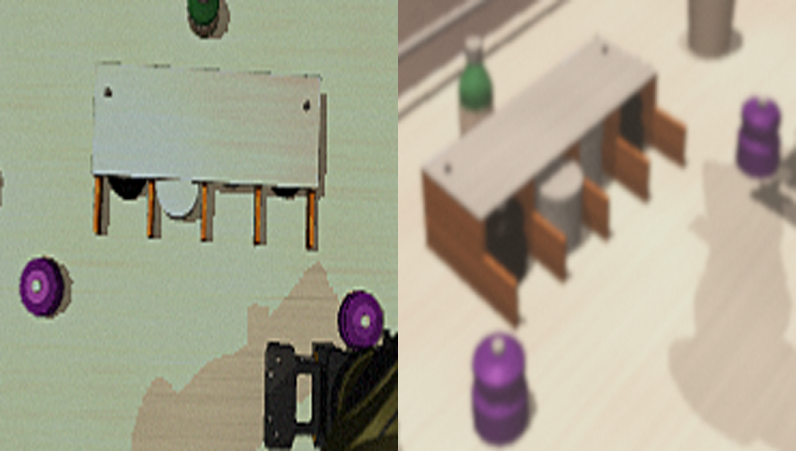

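Both black mills stand upright under the hood: cell 3 at (127,187) and cell 0 at (288,190) in the left panel. The tins, purple mills and tonic are in place. Settle and hand in.

Request:
play_rows(targets=[0,0,0,0,0,0,0.77,0,0,0,0,0,0,0.77,0,0,0,0,0,0,0.77,0,0,0,0,0,0,0.77,0,0,0,0,0,0,0.77,0,0,0,0,0,0,0.77,0,0,0,0,0,0,0.77,0,0,0,0,0,0,0.77])

```text
time: 27.42
tool_pos: [0.4706, -0.1706, 0.216]
tool_rot: [[1.0, -0.022, 0.007], [-0.022, -1.0, 0.002], [0.007, -0.003, -1.0]]
wrist_force: [0.3, 0.1, -0.3]
gripper_width: 0.0206
grip_force: 0.0
```

```bash
python3 -c "
from bench import order
print(order.finish_job())"
```

```text
the job is handed in; nothing more can be done
None
```

Both black pepper mills were slid upright into the empty cells 0 and 3 until the push stalled firmly at the back (about 10 N and 8.5 N), then released; the job was handed in at about 27 s of the 64 s allowed, and no verdict came back.

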